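# Leak-test a glass syringe on its valve bar

## Robot

A 6-joint arm with a two-finger parallel gripper is mounted at the origin on the work surface. World frame = base frame: x ahead of the robot, y to its left, z up, the work surface at z = 0. Lengths are in m, angles in rad, forces in N, time in s.
With the tool pointing down it reaches from about 0.35 to 0.975 m from the base axis. Payload 4.9 kg.
Tool frame: the origin (TCP) lies at the centre of the arm's flange, where the gripper is bolted on; the fingertips stand 173 mm ahead of it and the grasp point (between the pads) lies 155 mm ahead of it (manip.tip_reach is the distance from the TCP to the fingertips, in m); z points along the fingers, y is the direction in which the jaws open and shut (so a half turn about z gives the same grasp; the last joint's range is limited). The gripper opens to 85 mm and grips with 20 to 120 N. Pads are 22 mm wide; open, the fingers measure 114 mm over their backs; the gripper's body (76 mm by 85 mm) begins 54 mm behind the grasp point. The pads swing forward as they close: fully open they stand 13 mm farther back than shut.
Start: joints at [1.102, 0.053, 1.613, -0, 1.476, -0.119], TCP at [0.214, 0.587, 0.405] pointing down, gripper open.
Joint ranges: [-3.01, 3.01], [-1.01, 2.22], [0.06, 2.58], [-1.02, 4.17], [0.09, 2.62], [-3.14, 3.14]. Speed limits (rad/s): [2.57, 2.57, 3.14, 3.14, 3.14, 3.14].

## Interface

Orientations are given as a unit quaternion [x, y, z, w].
In Python, from workcell import manip gives the robot as it stands. The module is installed in compiled form; this text tells all that it offers.
- The arm moves only by the tool drive_tool, never from a script. Its argument "motion" is a list of rows, each a list of 7 numbers: the shift along the tool's x, y, z in m, then the turn, a rotation vector about the tool's x, y, z in degrees, then the finger opening in m, from 0 to 0.0854. In form: [[tx, ty, tz, wx, wy, wz, fingers], ...]. A call has 1 to 12 rows; each row shifts and turns the pose as measured when the row begins, along the tool's axes as they then stand; what a row does not reach is not made up. A row lasts 1/10 s, in which the tool goes at most 50 mm and 8.59 degrees, less where a joint would pass 70% of its speed; a pose out of reach is approached as far as the arm can. A call is refused whole if a number of a shift passes 0.05 or a number of a turn 8.59, either way. A call with a gripper value outside its range is refused whole. The fingers move at their own pace and stop on an object; the grip force is fixed at half the most. Time passes only in rows, so rows that do not move let the fingers close. It gives the time, the measured TCP pose, the force and the opening at its end, in the units of the state.
- manip.state(): the state, without advancing time (a new reading comes with each control period).
- manip.camera(name): name is "side" or "top" or "wrist"; returns a dict with "frame" (400x640x3 uint8, blue, green, red), "K" (3x3 intrinsics, pixels), "R" (3x3) and "t" (3): a world point X has camera coordinates R X + t. Camera axes: x right, y down, z forward; pixel columns grow to the right and rows downward; lengths in m; the calibration is good to about 2 mm. A picture is of the moment at which its call begins. There is no depth.
- manip.hand_in(): hands the job in, once; it reports no verdict.
Trained networks look in a picture, given as the dict that the camera call returned (one of the last four; its "shot" number tells which), for a name from the list of things; names that differ only in an ending like _2 or _b are one class to them, and where a whole thing is asked for, a point or a joint stands for the part that bears it (a point fixed in the world has none). Each returns a list of dicts, best first, with "p" (0 to 1); they miss things now and then, are a little off and sometimes report something else, mostly with a low value. They report only what shows in the picture. A call takes as long as a camera call.
- manip.find_in(picture, label): "xyz" ([x, y, z] in m, in world coordinates, good to about 4 mm: the middle of the surface that is visible of it).
- manip.regions_of(picture, label): "pixels" (400x640 bool, what is visible of it).
The state is a dict: "time": time; "joint_positions": joint angles; "joint_vel": joint speeds; "effort": joint torques, N m; "position": TCP position; "ee_rot": TCP orientation; "contact_force": force on the tool from outside, world axes, zero at the start; "torque": the same for the moment, N m; "gripper_width": opening from 0.0 (shut) to 1.0 (fully open).
Only numpy, scipy, OpenCV 4.12 (cv2) and the standard library are available. Lean on these libraries where they do the work, as an engineer would, in place of code of your own. Each camera call takes 0.05 s, during which the arm holds its last target.

## Task

Leak-test the upright glass syringe on the valve bar: turn the bar-shaped valve handle clockwise to its closed stop, then draw the plunger straight up out of the barrel to the middle graduation line, half of its stroke, without cocking it so that it binds in the glass, and keep hold of it there against the suction. The program finishes while still holding the plunger up. Leave the vial rack, bottle, beaker and loose vial where they stand.

Things in the scene. Friction and masses are not known exactly. Their poses are not given: they have to be found in the camera images.
- bar: The valve bar, fixed to the bench: an aluminium bar 235 mm long (its own y), 50 mm wide, its top 34 mm above the bench, on a dark steel foot plate 90 x 270 mm, 6 mm thick. Origin at the bench under its middle; z up. The syringe stands at its own (0, -85 mm), the valve at (0, +85 mm); between them a brass blanking plug, top 46 mm above the bench; a brass hose barb sticks out of the +y end.
- bore (a point): Centre of the floor of the syringe's bore, 50 mm above the bench, where the plunger's tip rests at the start; z points up the bore. The fixed glass barrel (bore 15.5 mm, outside 20.5 mm) ends 134 mm above the bench in a finger flange 33 mm across, 4 mm thick. Graduation lines stand every 5.6 mm; the long ones lie 0, 28 and 56 mm above this point; 56 mm is the full stroke.
- valve (a joint): Turn of the quarter-turn valve handle in rad: 0 = fully open (handle along the bar), grows clockwise as seen from above, 1.571 = closed, against the end stop (handle across the bar). It starts between 0 and 0.45, takes about 0.12 N m to turn and stays where it is left.
- valve_grip (a point): Centre of the black valve handle, on the valve's upright turning axis, 70 mm above the bench. The handle is a flat-sided bar 52 mm long (this point's x axis, which turns with it), 13 mm wide (its y) and 20 mm tall, on a stem no wider than itself; the fixed valve body (27 mm across) ends 50 mm above the bench, 10 mm under the handle's underside.
- plunger_knob (a point): Centre of the plunger's round grip: a black cylinder 20 mm in diameter and 18 mm tall on the upper end of the plunger, 161 mm above the bench at the start; its lower edge is then 18 mm above the barrel's flange. z is the plunger's axis, up. The grip may be taken with the fingers either side in any direction.
- plunger_tip (a point): Centre of the lower end of the plunger: a loose white rod of 14.5 mm diameter (1 mm of play), 120 mm long with its grip, whose centre is 111 mm above this point; a close seal is at the tip. Only the bore guides it: pulled 2 mm off the axis it rubs on the glass with about 12 N, 10 mm off it binds with over 25 N. About 60 g; suction draws it down with a further 5 to 7 N, so it drops if let go.
- vial_rack: White rack 200 x 85 mm holding capped amber vials, 67 mm tall with the vials; origin under its middle. Not to be touched.
- reagent_bottle: Loose amber bottle with black cap, 68 mm diameter, 140 mm tall; origin under its middle. Not to be disturbed.
- beaker: Loose glass beaker 60 mm across, 65 mm tall; origin under its middle. Not to be disturbed.
- vial: Loose amber vial with white cap, 28 mm diameter, 50 mm tall; origin under its middle. Not to be disturbed.

How it is judged:
By the outcome, as a careful person would: the job done as asked, in the order asked, and still so for the second after the job is handed in, while the arm keeps its last pose, push and grip.
It also fails if it takes over 56 s, if anything falls off the work surface, if the arm or the gripper's body presses on something with over 40 N, if the wrist force passes 120 N, or if a joint passes its speed limit or range.

## Working session

There is one attempt and no reset: what is moved stays moved. The work goes in short steps, Python scripts to look and compute and a tool call to move; the robot and the scene stay as the last step left them, time stands still between calls to the robot, and variables do not carry over. Pictures are saved under pics/ and viewed, and the job is handed in when it is done.

Besides the shell and the picture viewer there is one more tool, called after "Call:" as name(argument=value, ...) on one line, values as JSON. drive_tool: Moves the arm, as the interface text tells. Its arguments: {"type":"object","properties":{"motion":{"type":"array","items":{"type":"array","items":{"type":"number"}}}},"required":["motion"]}

```bash
mkdir -p pics
cat > h.py <<'E'
import numpy as np, cv2, json
from workcell import manip
def st():
    s=manip.state()
    for k in ("time","joint_positions","position","ee_rot","contact_force","gripper_width"): print(k,np.round(s[k],4))
    return s
def shot(n,f):
    p=manip.camera(n); cv2.imwrite("pics/"+f,p["frame"]); return p
def proj(p,X):
    c=np.array(p["R"])@np.array(X)+np.array(p["t"]); u=np.array(p["K"])@c; return u[:2]/u[2]
def ray(p,u,v):
    R=np.array(p["R"]);o=-R.T@np.array(p["t"]);d=R.T@np.linalg.inv(p["K"])@np.array([u,v,1.]);return o,d/np.linalg.norm(d)
def atz(p,u,v,z):
    o,d=ray(p,u,v);return o+d*(z-o[2])/d[2]
E
python3 - <<'E'
from h import *
st()
for n in("top","side"):
    p=shot(n,n+"1.png"); R=np.array(p["R"]);print(n,"cam",-R.T@np.array(p["t"]),R[2])
    for l in("bar","bore","valve","valve_grip","plunger_knob","plunger_tip","vial_rack","reagent_bottle","beaker","vial"):
        print(l,[(np.round(d["xyz"],4),round(d["p"],2)) for d in manip.find_in(p,l)[:2]])
E
```

```text
time 0.0
joint_positions [ 1.102   0.0534  1.6143  0.      1.476  -0.119 ]
position [0.2141 0.5869 0.4034]
ee_rot [ 1.740e-01  9.847e-01 -1.000e-03 -3.000e-04]
contact_force [-0.6271 -0.1072 -0.172 ]
gripper_width 0.9969
top cam [ 0.36373315 -0.00567815  1.43796557] [ 0.1666793  -0.00509124 -0.98599802]
bar [(array([ 0.5899, -0.0023,  0.0321]), 0.77)]
bore [(array([5.887e-01, 2.000e-04, 2.910e-02]), 0.91)]
valve [(array([0.6097, 0.0792, 0.0797]), 0.44), (array([ 0.5675, -0.0855,  0.1676]), 0.25)]
valve_grip [(array([0.6115, 0.0775, 0.0842]), 0.66)]
plunger_knob []
plunger_tip [(array([ 0.5676, -0.0875,  0.1684]), 0.57)]
vial_rack [(array([0.5237, 0.417 , 0.0349]), 0.95)]
reagent_bottle [(array([ 0.3652, -0.4605,  0.096 ]), 0.64)]
beaker [(array([ 0.7814, -0.1057,  0.03  ]), 0.71), (array([ 0.5676, -0.0849,  0.1714]), 0.48)]
vial [(array([ 5.915e-01, -1.000e-04,  3.060e-02]), 0.75)]
side cam [ 0.57491935 -0.76022211  0.9317858 ] [-0.00144063  0.67684737 -0.73612198]
bar [(array([ 0.593 , -0.0497,  0.0329]), 0.9)]
bore []
valve [(array([0.6132, 0.0745, 0.0813]), 0.65)]
valve_grip [(array([0.6139, 0.0718, 0.0769]), 0.61)]
plunger_knob []
plunger_tip [(array([ 0.5684, -0.091 ,  0.1649]), 0.46)]
vial_rack [(array([0.615 , 0.07  , 0.0795]), 0.64), (array([0.52  , 0.3944, 0.0356]), 0.6)]
reagent_bottle [(array([ 0.3787, -0.4869,  0.0935]), 0.59)]
beaker [(array([ 0.7748, -0.1012,  0.0437]), 0.94)]
vial []
```

View pics/top1.png

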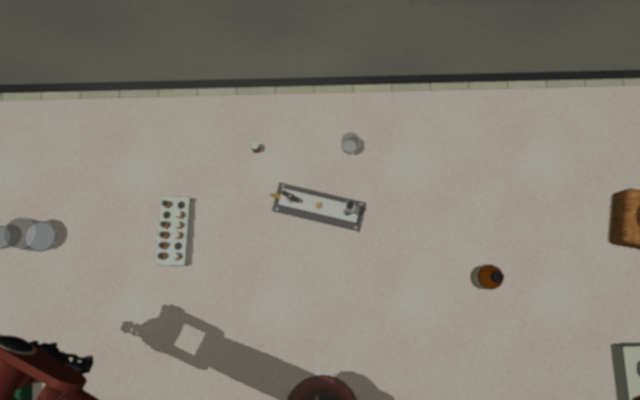

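View pics/side1.png

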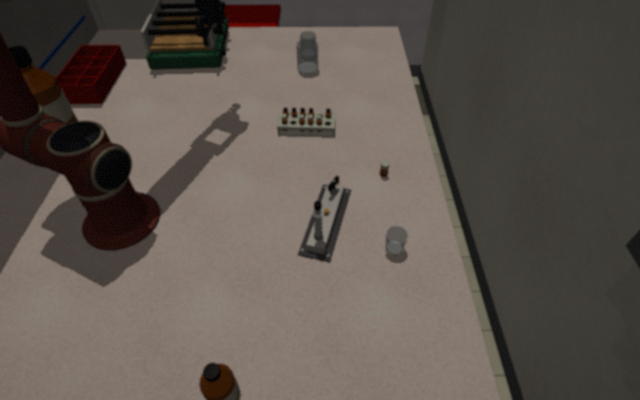

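The top view shows the bar at (319,205), with the valve handle near (290,196) and the knob near (350,206). The vial is at (257,147), the beaker at (350,144). I'll zoom in on the bar.

Run:
```python
from h import *
p=manip.camera("top");q=manip.camera("side")
a=cv2.resize(p["frame"][170:240,260:380],None,fx=6.5,fy=6.5,interpolation=cv2.INTER_CUBIC);cv2.imwrite("pics/tc.png",np.clip(a*1.6,0,255).astype(np.uint8))
a=cv2.resize(q["frame"][165:270,290:365],None,fx=5.6,fy=5.6,interpolation=cv2.INTER_CUBIC);cv2.imwrite("pics/sc.png",np.clip(a*1.6,0,255).astype(np.uint8))
for l in("bar","valve_grip","plunger_knob"):
  for n,c in(("t",p),("s",q)):
    r=manip.regions_of(c,l)
    for d in r[:2]:
        ys,xs=np.nonzero(d["pixels"]);print(n,l,round(d["p"],2),len(xs),xs.mean(),ys.mean(),xs.min(),xs.max(),ys.min(),ys.max())
        if l=="bar":print(cv2.minAreaRect(np.c_[xs,ys].astype(np.float32)))
import pickle
pickle.dump({k:{x:c[x] for x in("K","R","t")} for k,c in(("t",p),("s",q))},open("cams.pkl","wb"))
```

```text
t bar 0.82 2712 317.73967551622417 206.4406342182891 270 365 183 231
((316.4958190917969, 205.91702270507812), (95.99282836914062, 30.803668975830078), 13.81502628326416)
s bar 0.59 2301 325.7900912646675 221.9695784441547 299 350 176 261
((327.1500244140625, 218.0500030517578), (31.939001083374023, 86.64639282226562), 18.434946060180664)
t valve_grip 0.53 47 288.6170212765957 195.36170212765958 282 296 191 200
t valve_grip 0.25 2309 173.4465136422694 230.66349068860978 155 192 195 266
s valve_grip 0.52 97 333.62886597938143 182.83505154639175 328 339 176 189
t plunger_knob 0.63 25 349.04 204.6 347 351 202 207
s plunger_knob 0.42 67 317.44776119402985 206.22388059701493 314 320 201 213
```

View pics/tc.png

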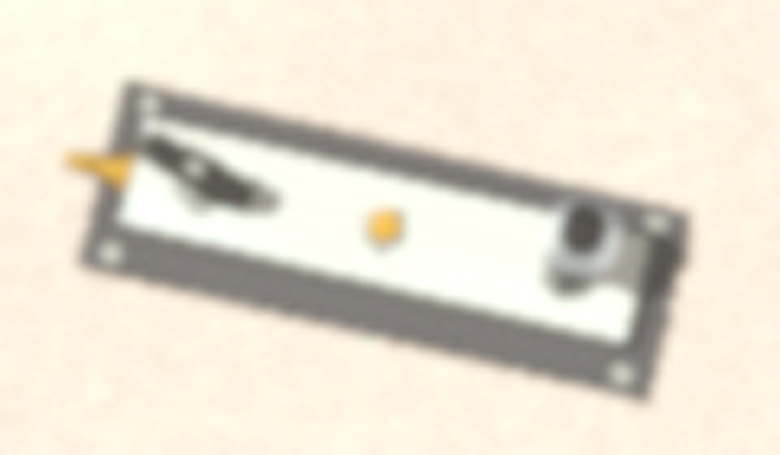

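View pics/sc.png

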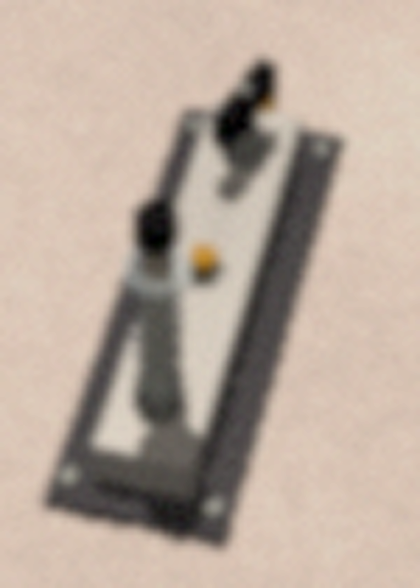

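```bash
cat > fit.py <<'E'
from h import *
import pickle
from scipy.optimize import least_squares
C=pickle.load(open("cams.pkl","rb"))
t=np.array([(128,82),(690,212),(648,402),(80,265)])/6.5+[260-.5,170-.5]
s=np.array([(343,137),(225,545),(45,503)])/5.6+[290-.5,165-.5]
# bar frame: +y towards valve. top view: left=+y, up=+x
ct=[(.045,.135),(.045,-.135),(-.045,-.135),(-.045,.135)]
cs=[(.045,.135),(.045,-.135),(-.045,-.135)]
pl=(0,0)
def W(P,x,y,z):
    c,s_=np.cos(P[2]),np.sin(P[2]);return np.array([P[0]+c*x-s_*y,P[1]+s_*x+c*y,z])
def res(P,w=(1,1)):
    r=[]
    for m,u in zip(ct,t): r.append((proj(C["t"],W(P,*m,.006))-u)*w[0])
    for m,u in zip(cs,s): r.append((proj(C["s"],W(P,*m,.006))-u)*w[1])
    return np.ravel(r)
if __name__=="__main__":
  for w in((1,1),(1,0),(0,1)):
    f=least_squares(res,[.59,0,-.2],args=(w,));print(w,f.x,np.degrees(f.x[2]));print(np.round(f.fun,1).tolist())
    P=f.x
    print("bore",W(P,0,-.085,.05),"valve",W(P,0,.085,.07))
  P=least_squares(res,[.59,0,-.2]).x
  # knob top at (585,228) top crop z=.170 ; valve center (208,182)
  f=lambda u,v:(u/6.5+259.5,v/6.5+169.5)
  print("knob",atz(C["t"],*f(585,228),.168)); print("valve c",atz(C["t"],*f(210,178),.08))
  a=atz(C["t"],*f(150,145),.08);b=atz(C["t"],*f(275,203),.08);print("handle ends",a,b,np.degrees(np.arctan2(*(a-b)[[1,0]])), "len",np.linalg.norm(a-b))
  for X in (W(P,0,-.085,.17),W(P,0,.085,.08)):
    print("proj in crops",(proj(C["t"],X)-[259.5,169.5])*6.5,(proj(C["s"],X)-[289.5,164.5])*5.6)
E
python3 fit.py
```

```text
(1, 1) [ 0.58900796 -0.00746998 -0.25842758] -14.806809843881362
[-0.2, -0.4, 0.9, 0.0, 0.8, -0.0, -0.2, 0.2, 0.1, -0.3, 0.2, -0.8, -0.4, -0.4]
bore [ 0.5672853  -0.08964739  0.05      ] valve [0.61073062 0.07470742 0.07      ]
(1, 0) [ 0.58887675 -0.00646478 -0.26002461] -14.898313007343575
[-0.5, -0.4, 0.6, 0.1, 0.4, 0.1, -0.5, 0.2, 0.0, -0.0, 0.0, -0.0, -0.0, -0.0]
bore [ 0.56702288 -0.08860739  0.05      ] valve [0.61073062 0.07567783 0.07      ]
(0, 1) [ 0.58906693 -0.00920527 -0.25708058] -14.729631967609068
[0.0, -0.0, 0.0, -0.0, 0.0, -0.0, 0.0, 0.0, 0.1, 0.1, 0.3, -0.2, -0.4, 0.2]
bore [ 0.56745498 -0.09141186  0.05      ] valve [0.61067887 0.07300132 0.07      ]
knob [ 0.56607773 -0.08774022  0.168     ]
valve c [0.60636472 0.06960384 0.08      ]
handle ends [0.62169776 0.09562987 0.08      ] [0.59456857 0.04142187 0.08      ] 63.413646370681064 len 0.060617658878467595
proj in crops [589.86771229 224.17380884] [157.5685585  214.56218533]
proj in crops [198.17145881 168.46038141] [244.40202053  89.13288486]
```

Call:
drive_tool(motion=[[0,0,0,0,0,8.5,0.085],[0,0,0,0,0,8.5,0.085],[0,0,0,0,0,8.5,0.085],[0,0,0,0,0,8.5,0.085],[0,0,0,0,0,8.5,0.085],[0,0,0,0,0,8.5,0.085],[0,0,0,0,0,8.5,0.085],[0,0,0,0,0,8.5,0.085],[0,0,0,0,0,8.5,0.085],[0,0,0,0,0,8.5,0.085],[0,0,0,0,0,8.5,0.085],[0,0,0,0,0,3,0.085]])

```text
time: 2.7
position: [0.2142, 0.5871, 0.4046]
ee_rot: [0.857, 0.515, -0.0, 0.0]
contact_force: [0.1, -0.0, -0.6]
gripper_width: 0.995
```

```bash
cat >> h.py <<'E'
from scipy.spatial.transform import Rotation as Ro
def goal(xyz,jaw=None):
    "delta in tool axes to pose pointing straight down with jaw axis azimuth (deg)"
    s=manip.state();R=Ro.from_quat(s["ee_rot"])
    if jaw is None: j=R.as_matrix()[:,1]; jaw=np.degrees(np.arctan2(j[1],j[0]))
    y=np.array([np.cos(np.radians(jaw)),np.sin(np.radians(jaw)),0]);z=np.array([0,0,-1.])
    T=Ro.from_matrix(np.c_[np.cross(y,z),y,z])
    j=R.as_matrix()[:,1]
    print("t",round(float(s["time"]),2),"pos",np.round(s["position"],4),"jaw",round(np.degrees(np.arctan2(j[1],j[0])),2),"q6",round(s["joint_positions"][5],2),"F",np.round(s["contact_force"],1),"w",round(float(s["gripper_width"]),3))
    print("shift mm",np.round(1000*R.inv().apply(np.array(xyz)-s["position"]),1),"turn",np.round((R.inv()*T).as_rotvec(degrees=True),2))
E
python3 -c "
from h import *
goal([.61,.075,.40],-26.6)"
```

```text
t 2.7 pos [0.2142 0.5871 0.4046] jaw -28.06 q6 1.59 F [ 0.1 -0.  -0.6] w 0.995
shift mm [-265.7  590.2    4.7] turn [ 0.    0.01 -1.46]
```

Call:
drive_tool(motion=[[-0.022,0.049,0,0,0,0,0.085],[-0.022,0.049,0,0,0,0,0.085],[-0.022,0.049,0,0,0,0,0.085],[-0.022,0.049,0,0,0,0,0.085],[-0.022,0.049,0,0,0,0,0.085],[-0.022,0.049,0,0,0,0,0.085],[-0.022,0.049,0,0,0,0,0.085],[-0.022,0.049,0,0,0,0,0.085],[-0.022,0.049,0,0,0,0,0.085],[-0.022,0.049,0,0,0,0,0.085],[-0.022,0.049,0,0,0,0,0.085],[0,0,0,0,0,0,0.085]])

```text
time: 3.9
position: [0.5551, 0.1469, 0.4061]
ee_rot: [0.856, 0.517, 0.004, 0.0]
contact_force: [-0.8, -0.6, -0.2]
gripper_width: 0.994
```

```bash
python3 -c "
from h import *
goal([.61,.075,.40],-26.6)"
```

```text
t 3.9 pos [0.5551 0.1469 0.4061] jaw -27.8 q6 0.61 F [-0.8 -0.6 -0.2] w 0.994
shift mm [-38.1  82.    6.2] turn [ 0.26 -0.34 -1.2 ]
```

Call:
drive_tool(motion=[[-0.02,0.042,0.0,0,0,-1,0.085],[-0.019,0.042,0.0,0,0,0,0.085],[0,0,0,0,0,0,0.085],[0,0,0,0,0,0,0.085]])

```text
time: 4.3
position: [0.6128, 0.0726, 0.4061]
ee_rot: [0.852, 0.524, 0.004, -0.001]
contact_force: [0.6, -0.3, 0.7]
gripper_width: 0.995
```

Run:
```python
from h import *
goal([.61,.075,.40],-26.6)
p=shot("wrist","w1.png");R=np.array(p["R"]);print("cam",-R.T@np.array(p["t"]),R[2])
for l in("valve_grip","plunger_knob","bar"):
    print(l,[(np.round(d["xyz"],4),round(d["p"],2)) for d in manip.find_in(p,l)[:2]])
import pickle;pickle.dump({x:p[x] for x in("K","R","t")},open("w1.pkl","wb"))
```

```text
t 4.3 pos [0.6128 0.0726 0.4061] jaw -26.8 q6 0.46 F [ 0.6 -0.3  0.7] w 0.995
shift mm [ 0.9 -3.6  6.1] turn [ 0.19 -0.41 -0.2 ]
cam [0.64524689 0.13684017 0.37542962] [-0.11996358 -0.24757909 -0.96141216]
valve_grip [(array([0.6109, 0.0779, 0.0768]), 0.73)]
plunger_knob []
bar [(array([0.5931, 0.0155, 0.032 ]), 0.88)]
```

View pics/w1.png

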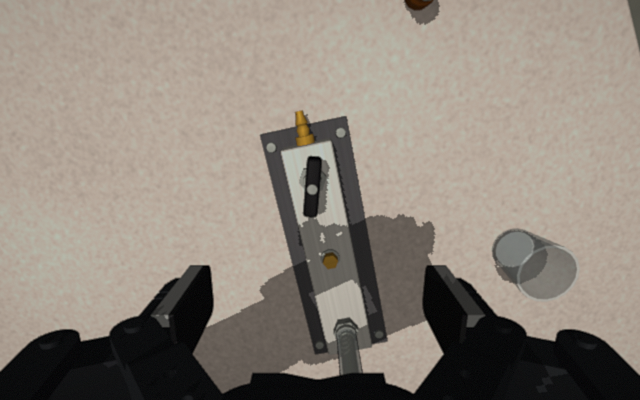

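The wrist view shows the handle running from (315,158) to (311,216) with its axis dot at (312,189), and the plate corners at (261,134), (347,117), (386,342) and (316,353).

Run:
```python
from h import *
import pickle
from scipy.optimize import least_squares
p=pickle.load(open("w1.pkl","rb"))
c=atz(p,312,189,.0805);a=atz(p,315,157,.08);b=atz(p,311.5,216,.08)
print("axis",c,"mid",(a+b)/2,"dir",np.degrees(np.arctan2(*(a-b)[[1,0]])),"len",np.linalg.norm(a-b))
u=np.array([(347,117),(261,134),(386,342),(316,353)])
for v in u: print(atz(p,*v,.006))
A=[atz(p,*v,.006) for v in u]
for d in (A[0]-A[2],A[1]-A[3]): print(np.degrees(np.arctan2(d[1],d[0])),np.linalg.norm(d))
cc=sum(A)/4;print("centre",cc)
```

```text
axis [0.61074269 0.07589584 0.0805    ] mid [0.61231077 0.07673579 0.08      ] dir 59.75856419978664 len 0.05115514441348484
[0.66689508 0.11066406 0.006     ]
[0.58186629 0.13477932 0.006     ]
[ 0.59573615 -0.14818824  0.006     ]
[ 0.51356635 -0.12394314  0.006     ]
74.62898613864071 0.26845503095017903
75.21189838621862 0.2675858665674283
centre [ 0.58951597 -0.006672    0.006     ]
```

```bash
python3 -c "
from h import *
goal([.6107,.0757,.229],-30.2)"
```

```text
t 4.5 pos [0.6121 0.0738 0.4063] jaw -26.67 q6 0.46 F [-0.1  0.4 -0.7] w 0.997
shift mm [ -0.2  -2.7 177.3] turn [ 0.21 -0.42  3.53]
```

Call:
drive_tool(motion=[[0,-0.001,0.03,0.2,-0.4,3.5,0.085],[0,-0.001,0.03,0,0,0,0.085],[0,0,0.03,0,0,0,0.085],[0,0,0.03,0,0,0,0.085],[0,0,0,0,0,0,0.085]])

```text
time: 5.0
position: [0.6086, 0.0809, 0.2866]
ee_rot: [0.865, 0.501, 0.003, 0.001]
contact_force: [-0.6, -0.8, -0.4]
gripper_width: 0.99
```

Run:
```python
from h import *
goal([.6107,.0757,.229],-30.2)
p=shot("wrist","w2.png")
import pickle;pickle.dump({x:p[x] for x in("K","R","t")},open("w1.pkl","wb"))
```

```text
t 5.0 pos [0.6086 0.0809 0.2866] jaw -29.85 q6 0.53 F [-0.6 -0.8 -0.4] w 0.99
shift mm [-3.7  4.1 57.6] turn [ 0.31 -0.24  0.35]
```

View pics/w2.png

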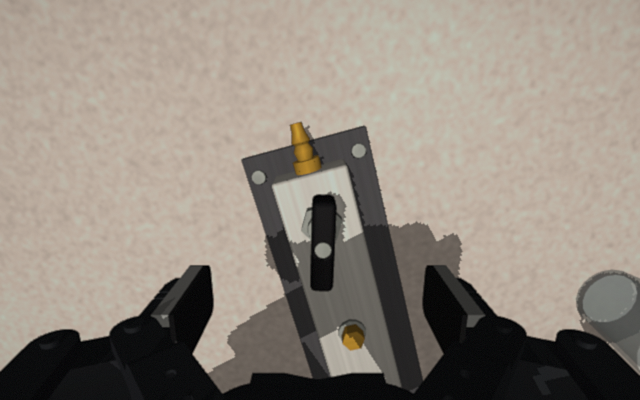

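The handle is now seen close up, from (324,196) to (321,290), with its axis dot at (323,250) between the open jaws.

Run:
```python
from h import *
import pickle
p=pickle.load(open("w1.pkl","rb"))
c=atz(p,323,250,.0805);a=atz(p,323.5,196,.08);b=atz(p,321,290,.08)
print("axis",c,"mid",(a+b)/2,"dir",np.degrees(np.arctan2(*(a-b)[[1,0]])),"len",np.linalg.norm(a-b))
goal([c[0],c[1],.229],np.degrees(np.arctan2(*(a-b)[[1,0]]))-90)
```

```text
axis [0.61060385 0.07590617 0.0805    ] mid [0.61159127 0.07848081 0.08      ] dir 59.00526187393366 len 0.053197088778811345
t 5.05 pos [0.6096 0.0809 0.2894] jaw -29.85 q6 0.53 F [ 0.1 -0.4 -0.5] w 1.0
shift mm [-4.2  2.8 60.4] turn [ 0.52 -0.37  1.15]
```

Call:
drive_tool(motion=[[-0.002,0.002,0.02,0.3,-0.3,1,0.085],[-0.001,0.001,0.02,0,0,0,0.085],[0,0,0.012,0,0,0,0.085],[0,0,0,0,0,0,0.085]])

```text
time: 5.45
position: [0.6133, 0.0779, 0.2414]
ee_rot: [0.87, 0.493, 0.006, 0.004]
contact_force: [-0.9, -0.4, -0.8]
gripper_width: 0.994
```

```bash
python3 -c "
from h import *
goal([.6107,.0759,.231],-31)"
```

```text
t 5.45 pos [0.6133 0.0779 0.2414] jaw -30.88 q6 0.55 F [-0.9 -0.4 -0.8] w 0.994
shift mm [-3.1 -1.4 10.4] turn [ 0.74 -0.37  0.12]
```

Call:
drive_tool(motion=[[-0.002,-0.001,0.005,0.7,-0.4,0,0.085],[0,0,0.004,0,0,0,0.05],[0,0,0,0,0,0,0.03],[0,0,0,0,0,0,0.03],[0,0,0,0,0,0,0.03]])

```text
time: 5.95
position: [0.6128, 0.0766, 0.2352]
ee_rot: [0.87, 0.493, 0.002, 0.001]
contact_force: [0.2, -0.1, 0.6]
gripper_width: 0.358
```

Run:
```python
from h import *
goal([.6107,.0759,.231],-31)
p=shot("wrist","w3.png")
```

```text
t 5.95 pos [0.6128 0.0766 0.2352] jaw -30.91 q6 0.54 F [ 0.2 -0.1  0.6] w 0.358
shift mm [-1.7 -1.5  4.1] turn [ 0.24 -0.09  0.09]
```

View pics/w3.png

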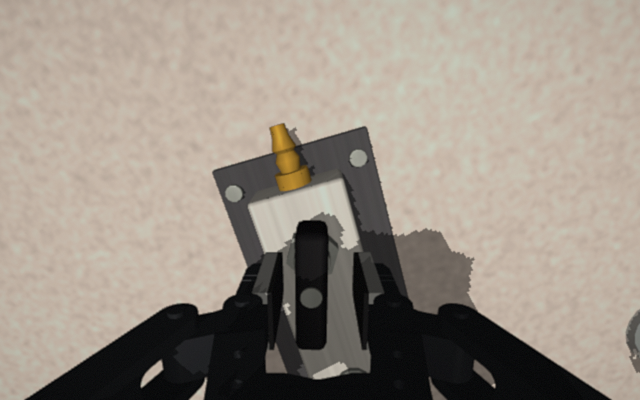

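Handle centre (311) sits about 2 mm left of the jaw middle (319), which agrees with the measured shift. I'll correct and close.

Call:
drive_tool(motion=[[-0.0015,-0.002,0.003,0.2,0,0,0.03],[0,0,0,0,0,0,0.0],[0,0,0,0,0,0,0.0],[0,0,0,0,0,0,0.0],[0,0,0,0,0,0,0.0],[0,0,0,0,0,0,0.0]])

```text
time: 6.6
position: [0.6103, 0.0764, 0.2329]
ee_rot: [0.87, 0.493, 0.001, -0.0]
contact_force: [-0.3, -0.0, 1.0]
gripper_width: 0.139
```

Run:
```python
from h import *
goal([.6107,.0759,.231],-31)
p=shot("wrist","w4.png")
```

```text
t 6.6 pos [0.6103 0.0764 0.2329] jaw -30.93 q6 0.54 F [-0.3 -0.   1. ] w 0.139
shift mm [-0.2  0.6  1.9] turn [ 0.07 -0.14  0.07]
```

View pics/w4.png

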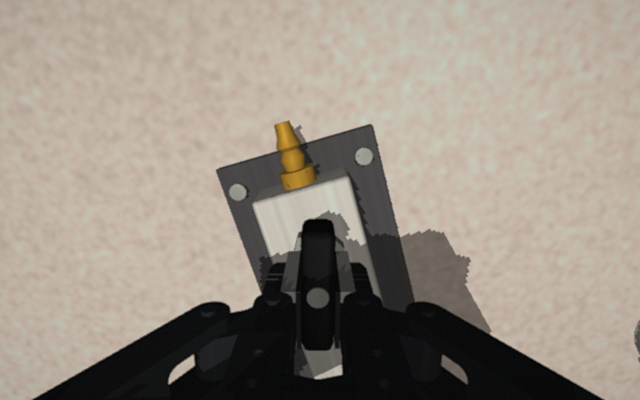

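The pads are shut on the handle, with the axis dot at (318,298) between them. Turning clockwise now.

Call:
drive_tool(motion=[[0,0,0,0,0,6,0],[0,0,0,0,0,6,0],[0,0,0,0,0,6,0],[0,0,0,0,0,6,0],[0,0,0,0,0,6,0],[0,0,0,0,0,6,0]])

```text
time: 7.25
position: [0.6105, 0.0763, 0.233]
ee_rot: [0.982, 0.19, 0.001, 0.0]
contact_force: [0.2, 0.2, 0.1]
gripper_width: 0.139
```

Run:
```python
from h import *
goal([.6107,.0759,.232],-104.8)
print(manip.state()["torque"])
```

```text
t 7.25 pos [0.6105 0.0763 0.233 ] jaw -68.1 q6 1.19 F [0.2 0.2 0.1] w 0.139
shift mm [0.  0.5 1. ] turn [ 0.04 -0.16 36.7 ]
[-0.04996868  0.06287744  0.162055  ]
```

Call:
drive_tool(motion=[[0,0,0,0,0,6,0],[0,0,0,0,0,6,0],[0,0,0,0,0,6,0],[0,0,0,0,0,6,0],[0,0,0,0,0,6,0]])

```text
time: 7.75
position: [0.6105, 0.0762, 0.2329]
ee_rot: [0.997, -0.08, 0.001, 0.001]
contact_force: [-0.3, 0.6, 0.7]
gripper_width: 0.136
```

Run:
```python
from h import *
goal([.6107,.0759,.232],-104.8)
print(manip.state()["torque"])
```

```text
t 7.75 pos [0.6105 0.0762 0.2329] jaw -99.17 q6 1.74 F [-0.3  0.6  0.7] w 0.136
shift mm [0.2 0.3 0.9] turn [ 0.1  -0.16  5.63]
[-0.06932959  0.08247948  0.13776364]
```

Call:
drive_tool(motion=[[0,0,0,0,0,3,0],[0,0,0,0,0,2,0],[0,0,0,0,0,1.5,0]])

```text
time: 8.05
position: [0.6106, 0.0763, 0.2329]
ee_rot: [0.99, -0.138, 0.001, 0.001]
contact_force: [-0.5, 0.9, 0.7]
gripper_width: 0.137
```

Run:
```python
from h import *
goal([.6107,.0759,.232],-104.8)
print(manip.state()["torque"])
```

```text
t 8.05 pos [0.6106 0.0763 0.2329] jaw -105.89 q6 1.85 F [-0.5  0.9  0.7] w 0.137
shift mm [0.2 0.3 0.9] turn [ 0.13 -0.17 -1.09]
[0.05330586 0.1136961  0.56688486]
```

Call:
drive_tool(motion=[[0,0,0,0,0,2.5,0],[0,0,0,0,0,0,0]])

```text
time: 8.25
position: [0.6105, 0.0765, 0.233]
ee_rot: [0.988, -0.157, 0.001, 0.002]
contact_force: [-0.0, -0.6, 0.9]
gripper_width: 0.139
```

Run:
```python
from h import *
goal([.6107,.0759,.232],-104.8)
print(manip.state()["torque"])
```

```text
t 8.25 pos [0.6105 0.0765 0.233 ] jaw -108.1 q6 1.89 F [-0.  -0.6  0.9] w 0.139
shift mm [0.3 0.6 1. ] turn [ 0.22 -0.2  -3.3 ]
[0.04933747 0.09853185 1.26382839]
```

The moment has climbed to 1.26 N m, so the handle is against the stop. Release and rise.

Call:
drive_tool(motion=[[0,0,0,0,0,0,0.06],[0,0,0,0,0,0,0.06],[0,0,0,0,0,0,0.06],[0,0,-0.03,0,0,0,0.085],[0,0,-0.04,0,0,0,0.085],[0,0,-0.05,0,0,0,0.085],[0,0,-0.05,0,0,0,0.085],[0,0,0,0,0,0,0.085],[0,0,0,0,0,0,0.085]])

```text
time: 9.15
position: [0.6096, 0.0764, 0.4061]
ee_rot: [0.987, -0.16, -0.001, 0.002]
contact_force: [-1.0, 0.2, -0.4]
gripper_width: 0.995
```

Run:
```python
from h import *
goal([.567,-.089,.38],-104.8)
p=shot("wrist","w5.png")
import pickle;pickle.dump({x:p[x] for x in("K","R","t")},open("w1.pkl","wb"))
```

```text
t 9.15 pos [0.6096 0.0764 0.4061] jaw -108.42 q6 1.9 F [-1.   0.2 -0.4] w 0.995
shift mm [ 11.9 170.3  26.7] turn [ 0.2   0.14 -3.62]
```

View pics/w5.png

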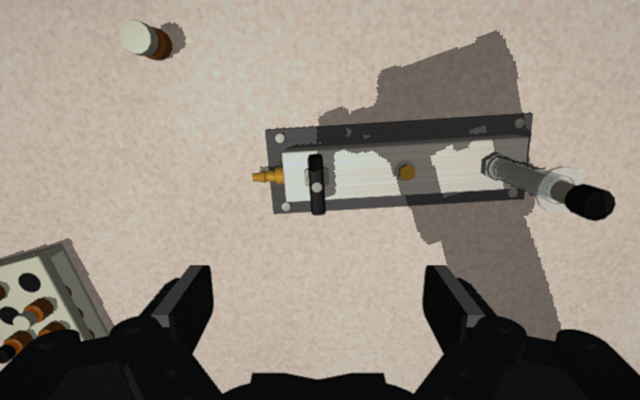

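The handle now lies across the bar, from (316,155) to (318,214). The knob is at (592,203) on the right.

Run:
```python
from h import *
import pickle
p=pickle.load(open("w1.pkl","rb"))
a=atz(p,315.5,155,.08);b=atz(p,318.5,214,.08)
print("dir",np.degrees(np.arctan2(*(a-b)[[1,0]])),np.linalg.norm(a-b))
A=[atz(p,*v,.006) for v in((265,130),(532,112),(274,214),(527,199))]
for d in(A[0]-A[1],A[2]-A[3]):print(np.degrees(np.arctan2(d[1],d[0])))
print("knob",atz(p,592,202.5,.168))
goal([.567,-.089,.40],-104.8)
```

```text
dir -15.534773781988317 0.051047675146937255
75.4071831236337
75.11912596246684
knob [ 0.56878099 -0.08505773  0.168     ]
t 9.2 pos [0.6099 0.0764 0.4071] jaw -108.41 q6 1.9 F [-0.1 -0.1  1.5] w 0.995
shift mm [ 11.5 170.5   7.6] turn [ 0.17  0.04 -3.61]
```

Call:
drive_tool(motion=[[0.003,0.043,0,0,0,-3.5,0.085],[0.001,0.043,0,0,0,0,0.085],[0.0,0.043,0,0,0,0,0.085],[0.0,0.043,0,0,0,0,0.085],[0,0,0,0,0,0,0.085],[0,0,0,0,0,0,0.085]])

```text
time: 9.8
position: [0.5646, -0.0948, 0.3965]
ee_rot: [0.992, -0.128, -0.008, 0.0]
contact_force: [-0.8, -0.2, -0.1]
gripper_width: 0.998
```

Run:
```python
from h import *
goal([.567,-.089,.40],-104.8)
p=shot("wrist","w6.png")
print([(np.round(d["xyz"],4),round(d["p"],2)) for d in manip.find_in(p,"plunger_knob")[:2]])
import pickle;pickle.dump({x:p[x] for x in("K","R","t")},open("w1.pkl","wb"))
```

```text
t 9.8 pos [ 0.5646 -0.0948  0.3965] jaw -104.67 q6 1.53 F [-0.8 -0.2 -0.1] w 0.998
shift mm [ 0.8 -6.2 -3.5] turn [0.13 0.89 0.13]
[(array([ 0.5697, -0.0929,  0.171 ]), 0.9)]
```

View pics/w6.png

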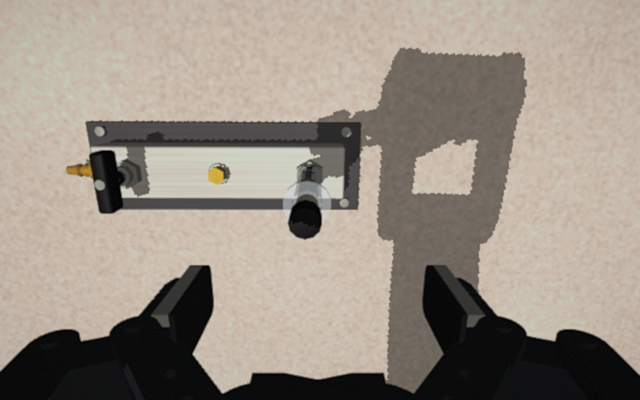

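The knob's top is about (305,219) and the flange ring is centred near (307,200).

Run:
```python
from h import *
import pickle
p=pickle.load(open("w1.pkl","rb"))
print("knob",atz(p,305,220,.170),"flange",atz(p,307,201,.134),"barrel base/nut",atz(p,310,172,.04))
A=[atz(p,*v,.006) for v in((87,122),(361,122),(358,210))]
print(A)
for X in([.567,-.089,.17],[.567,-.089,.134],[.567,-.089,.05]):print(proj(p,X))
goal([.567,-.089,.36],-104.8)
f=p;R=np.array(f["R"]);print(-R.T@np.array(f["t"]))
```

```text
knob [ 0.56842505 -0.08887222  0.17      ] flange [ 0.56907579 -0.08931975  0.134     ] barrel base/nut [ 0.56901577 -0.08976618  0.04      ]
[array([0.66502252, 0.10984617, 0.006     ]), array([ 0.59764944, -0.14835885,  0.006     ]), array([ 0.51029703, -0.12566682,  0.006     ])]
[305.86400273 222.20761868]
[307.34615197 203.98508323]
[309.56900422 176.65584897]
t 9.9 pos [ 0.565  -0.0938  0.3968] jaw -104.55 q6 1.53 F [-0.4  0.   0.4] w 0.996
shift mm [ 1.3 -5.3 36.8] turn [0.15 0.88 0.24]
[ 0.63329951 -0.11252673  0.36427623]
```

Call:
drive_tool(motion=[[0.001,-0.003,0.018,0.1,0.9,0.2,0.085],[0,-0.002,0.018,0,0,0,0.085],[0,0,0.0,0,0,0,0.085],[0,0,0.0,0,0,0,0.085]])

```text
time: 10.3
position: [0.5683, -0.0843, 0.3594]
ee_rot: [0.992, -0.125, 0.0, -0.0]
contact_force: [0.2, 0.7, 0.5]
gripper_width: 0.994
```

Run:
```python
from h import *
goal([.568,-.089,.319],-104.8)
p=shot("wrist","w7.png")
import pickle;pickle.dump({x:p[x] for x in("K","R","t")},open("w1.pkl","wb"))
for X in([.568,-.089,.17],[.568,-.089,.134],[.568,-.089,.05]):print(proj(p,X))
```

```text
t 10.3 pos [ 0.5683 -0.0843  0.3594] jaw -104.37 q6 1.54 F [0.2 0.7 0.5] w 0.994
shift mm [ 0.8  4.6 40.4] turn [-0.02 -0.03  0.43]
[327.44053389 254.52889694]
[325.72677104 228.82388642]
[323.33316017 192.92172374]
```

View pics/w7.png

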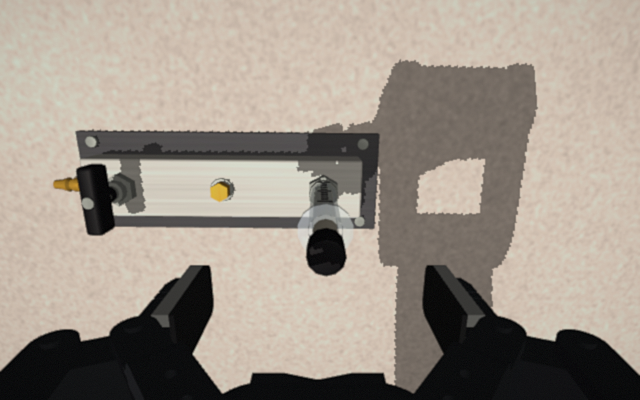

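The knob top at (326,255) matches the projection of (0.568, -0.089, 0.170).

Call:
drive_tool(motion=[[0.001,0.002,0.018,0,0,0.4,0.085],[0,0.002,0.018,0,0,0,0.085],[0,0,0.0,0,0,0,0.085],[0,0,0.0,0,0,0,0.085]])

```text
time: 10.75
position: [0.5702, -0.0873, 0.3278]
ee_rot: [0.992, -0.127, 0.004, 0.0]
contact_force: [-0.1, 1.1, -0.2]
gripper_width: 0.996
```

Run:
```python
from h import *
goal([.568,-.089,.319],-104.8)
```

```text
t 10.75 pos [ 0.5702 -0.0873  0.3278] jaw -104.64 q6 1.55 F [-0.1  1.1 -0.2] w 0.996
shift mm [-1.7  2.2  8.8] turn [-0.02 -0.45  0.16]
```

Correct and partly close before the grip.

Call:
drive_tool(motion=[[-0.001,0.002,0.006,0,-0.4,0,0.06],[0,0,0.002,0,0,0,0.036],[0,0,0.0,0,0,0,0.036],[0,0,0.0,0,0,0,0.036],[0,0,0.0,0,0,0,0.036]])

```text
time: 11.25
position: [0.5697, -0.0891, 0.3234]
ee_rot: [0.992, -0.127, 0.003, 0.0]
contact_force: [0.2, 0.9, 0.1]
gripper_width: 0.424
```

Run:
```python
from h import *
goal([.568,-.089,.319],-104.8)
p=shot("wrist","w8.png")
for X in([.568,-.089,.17],[.568,-.089,.134]):print(proj(p,X))
```

```text
t 11.25 pos [ 0.5697 -0.0891  0.3234] jaw -104.62 q6 1.54 F [0.2 0.9 0.1] w 0.424
shift mm [-1.7  0.3  4.4] turn [-0.02 -0.36  0.18]
[318.70202428 301.05725302]
[318.40471787 261.4013543 ]
```

View pics/w8.png

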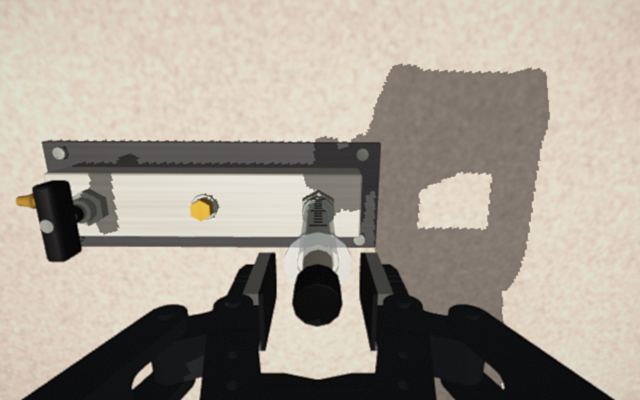

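The knob (columns 293–342) is centred between the pads (about 268 to 366). Small trim, then grip.

Call:
drive_tool(motion=[[-0.001,0.0003,0.004,0,-0.4,0,0.036],[0,0,0,0,0,0,0.036],[0,0,0.0,0,0,0,0.0],[0,0,0.0,0,0,0,0.0],[0,0,0.0,0,0,0,0.0],[0,0,0.0,0,0,0,0.0],[0,0,0.0,0,0,0,0.0]])

```text
time: 12.0
position: [0.5686, -0.0892, 0.3194]
ee_rot: [0.992, -0.127, -0.001, -0.0]
contact_force: [-0.4, -0.7, -0.1]
gripper_width: 0.21
```

Run:
```python
from h import *
goal([.568,-.089,.319],-104.8)
p=shot("wrist","w9.png")
```

```text
t 12.0 pos [ 0.5686 -0.0892  0.3194] jaw -104.62 q6 1.54 F [-0.4 -0.7 -0.1] w 0.21
shift mm [-0.7 -0.1  0.4] turn [-0.02  0.06  0.18]
```

View pics/w9.png

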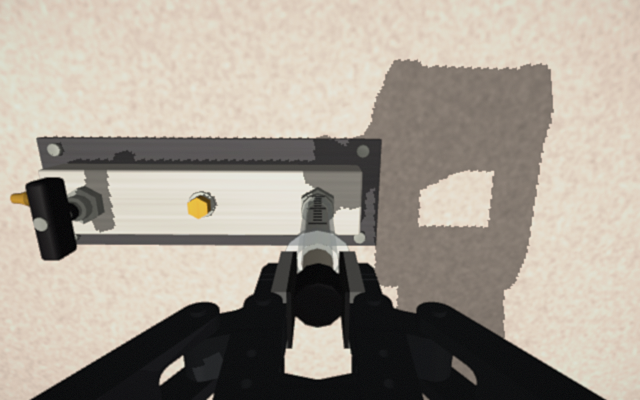

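Gripped, with side forces near zero. Now lifting slowly; TCP goal z = 0.3194 + 0.028 = 0.3474.

Call:
drive_tool(motion=[[0,0,-0.003,0,0,0,0],[0,0,-0.003,0,0,0,0],[0,0,-0.003,0,0,0,0],[0,0,0,0,0,0,0]])

```text
time: 12.45
position: [0.5683, -0.0891, 0.3239]
ee_rot: [0.992, -0.127, -0.001, -0.0]
contact_force: [2.8, -0.2, -2.6]
gripper_width: 0.202
```

Run:
```python
from h import *
goal([.5686,-.0892,.3474],-104.62)
print(manip.state()["torque"])
```

```text
t 12.45 pos [ 0.5683 -0.0891  0.3239] jaw -104.63 q6 1.54 F [ 2.8 -0.2 -2.6] w 0.202
shift mm [  0.2  -0.  -23.5] turn [-0.04  0.08 -0.01]
[-0.10439234 -0.39304031 -0.02500809]
```

Call:
drive_tool(motion=[[0.0003,0,-0.003,0,0,0,0],[0,0,-0.003,0,0,0,0],[0,0,-0.003,0,0,0,0],[0,0,-0.003,0,0,0,0],[0,0,0,0,0,0,0]])

```text
time: 12.95
position: [0.5684, -0.0892, 0.3336]
ee_rot: [0.992, -0.127, -0.001, -0.001]
contact_force: [3.3, -1.1, -4.7]
gripper_width: 0.212
```

Run:
```python
from h import *
goal([.5686,-.0892,.3474],-104.62)
print(manip.state()["torque"])
```

```text
t 12.95 pos [ 0.5684 -0.0892  0.3336] jaw -104.64 q6 1.54 F [ 3.3 -1.1 -4.7] w 0.212
shift mm [  0.2  -0.  -13.8] turn [-0.05  0.16 -0.02]
[-0.11696664 -0.47304088 -0.03352732]
```

Call:
drive_tool(motion=[[0.0006,-0.0002,-0.003,0,0,0,0],[0.0003,0,-0.003,0,0,0,0],[0,0,-0.003,0,0,0,0],[0,0,0,0,0,0,0]])

```text
time: 13.35
position: [0.5688, -0.0892, 0.3424]
ee_rot: [0.992, -0.127, -0.003, -0.001]
contact_force: [1.1, -1.2, -5.4]
gripper_width: 0.213
```

Run:
```python
from h import *
goal([.5686,-.0892,.3474],-104.62)
print(manip.state()["torque"])
p=shot("wrist","w10.png")
import pickle;pickle.dump({x:p[x] for x in("K","R","t")},open("w1.pkl","wb"))
```

```text
t 13.35 pos [ 0.5688 -0.0892  0.3424] jaw -104.64 q6 1.54 F [ 1.1 -1.2 -5.4] w 0.213
shift mm [-0.2  0.1 -5. ] turn [-0.03  0.35 -0.02]
[-0.15041554 -0.41548155  0.01765928]
```

View pics/w10.png

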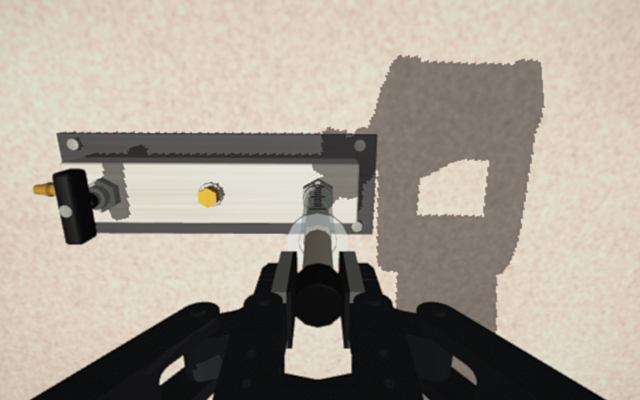

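The knob sits in the pads exactly as before (lower edge at row 326), so it has not slipped, and side forces are about 1 N. Five millimetres to go.

Call:
drive_tool(motion=[[0,0,-0.002,0,0.2,0,0],[0,0,-0.002,0,0,0,0],[0,0,-0.001,0,0,0,0],[0,0,0,0,0,0,0]])

```text
time: 13.8
position: [0.5684, -0.089, 0.3471]
ee_rot: [0.992, -0.127, -0.002, -0.0]
contact_force: [1.6, -0.9, -7.2]
gripper_width: 0.21
```

Run:
```python
from h import *
goal([.5687,-.0892,.3474],-104.62)
print(manip.state()["torque"])
```

```text
t 13.8 pos [ 0.5684 -0.089   0.3471] jaw -104.64 q6 1.54 F [ 1.6 -0.9 -7.2] w 0.21
shift mm [ 0.4  0.1 -0.3] turn [-0.02  0.25 -0.02]
[-0.21208098 -0.41921763  0.00709727]
```

Call:
drive_tool(motion=[[0.0003,0,-0.0003,0,0,0,0],[0,0,0,0,0,0,0],[0,0,0,0,0,0,0],[0,0,0,0,0,0,0],[0,0,0,0,0,0,0]])

```text
time: 14.3
position: [0.5685, -0.0891, 0.3474]
ee_rot: [0.992, -0.127, -0.003, -0.001]
contact_force: [1.9, -0.2, -7.1]
gripper_width: 0.209
```

Run:
```python
from h import *
goal([.5687,-.0892,.3474],-104.62)
q=manip.camera("side");p=manip.camera("wrist")
a=cv2.resize(q["frame"][130:270,270:380],None,fx=5,fy=4.2,interpolation=cv2.INTER_CUBIC)
a=np.clip(a*1.8,0,255).astype(np.uint8);cv2.imwrite("pics/s2.png",a)
b=cv2.resize(p["frame"][170:350,240:400],None,fx=4,fy=3.3,interpolation=cv2.INTER_CUBIC);cv2.imwrite("pics/w11.png",b)
B=[.568,-.089]
print("wrist tip+28",[ (proj(p,B+[z])-[240,170])*[4,3.3] for z in(.05,.078,.106,.134,.18,.198)])
print("side",[ (proj(q,B+[z])-[270,130])*[5,4.2] for z in(.05,.078,.106,.134,.18,.198)])
goal([.5687,-.0892,.3474],-104.62)
```

```text
t 14.3 pos [ 0.5685 -0.0891  0.3474] jaw -104.63 q6 1.54 F [ 1.9 -0.2 -7.1] w 0.209
shift mm [ 0.2  0.  -0. ] turn [-0.02  0.3  -0.01]
wrist tip+28 [array([310.772971  ,  86.76323657]), array([310.9616349 , 121.53871275]), array([311.19599672, 164.73746003]), array([311.49494772, 219.8416077 ]), array([312.21728265, 352.98600819]), array([312.62989449, 429.04069284])]
side [array([241.62826046, 430.65311361]), array([241.1960267 , 403.16293746]), array([240.74701847, 374.60590135]), array([240.28023997, 344.91867104]), array([239.47193737, 293.51042247]), array([239.14066125, 272.44117771])]
t 14.4 pos [ 0.5685 -0.0891  0.3474] jaw -104.64 q6 1.54 F [ 1.6 -0.4 -8.6] w 0.21
shift mm [ 0.2  0.  -0. ] turn [-0.02  0.3  -0.02]
```

View pics/s2.png

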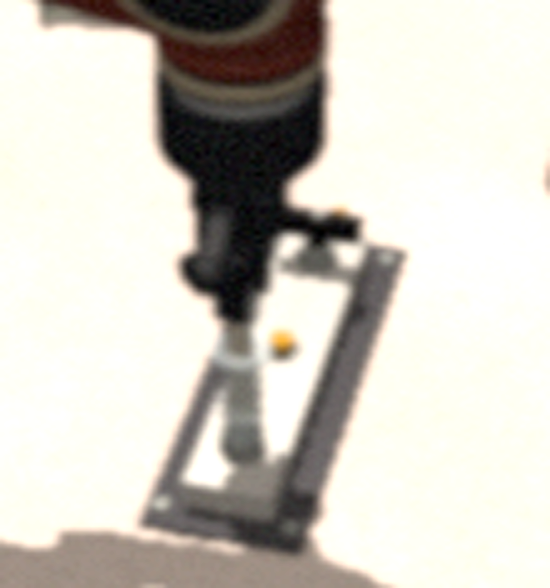

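View pics/w11.png

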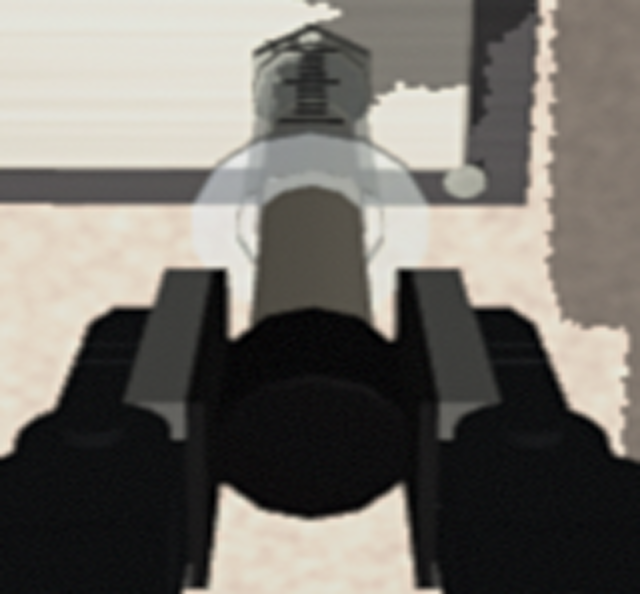

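The side crop shows the valve handle across the bar, and the tip's pale edge in the glass near row 415. The row expected for the 28 mm line is about 403 on the axis, slightly lower for the front edge. In the wrist crop the rod is straight and centred in the flange (column 311). I'll do one slip check against the pre-lift picture, then hand in.

Run:
```python
from h import *
p=manip.camera("wrist");a=cv2.imread("pics/w9.png");b=p["frame"]
for n,(y0,y1,x0,x1) in {"knob rim":(312,334,300,336),"knob":(285,332,298,338),"pads":(250,345,270,300)}.items():
    T=b[y0:y1,x0:x1];A=a[y0-8:y1+8,x0-8:x1+8]
    f=4;T=cv2.resize(T,None,fx=f,fy=f,interpolation=cv2.INTER_CUBIC);A=cv2.resize(A,None,fx=f,fy=f,interpolation=cv2.INTER_CUBIC)
    r=cv2.matchTemplate(A,T,cv2.TM_CCOEFF_NORMED);_,v,_,l=cv2.minMaxLoc(r);print(n,round(v,3),"w9-now px",(l[0]/f-8,l[1]/f-8))
zs=[manip.state()["position"][2] for _ in range(3)];print(zs)
```

```text
knob rim 0.999 w9-now px (0.0, 0.0)
knob 0.999 w9-now px (0.0, 0.0)
pads 0.998 w9-now px (0.0, 0.0)
[np.float64(0.34734002729782576), np.float64(0.34734002729782576), np.float64(0.34734002729782576)]
```

No slip, and the plunger is 28 mm up. Handing in.

Run:
```python
from h import *
goal([.5685,-.0891,.3474])
print(manip.hand_in())
```

```text
t 14.45 pos [ 0.5685 -0.0891  0.3473] jaw -104.63 q6 1.54 F [ 1.9 -1.2 -7.7] w 0.213
shift mm [-0.   0.  -0.1] turn [-0.03  0.3   0.  ]
the job is handed in; nothing more can be done
None
```

I closed the valve, then drew the plunger up to the middle graduation line. I handed the job in at 14.45 s with the gripper still holding the plunger there; the hand-in gave no verdict.

- **Valve:** I turned the handle clockwise by about 74° until the moment rose to 1.26 N m, so it was against the stop. The wrist picture afterwards put the handle at -15.5°, against -14.8° for straight across the bar.
- **Plunger:** The tool rose 27.9 mm, from 0.3194 to 0.3473 m. Matching the wrist pictures from before and after showed no slip of the knob in the pads. At the end the pull was about 7.7 N downward, as suction and weight would give. The side force was about 2 N, with a peak of 3.3 N during the lift, so I saw no sign of binding.
- **Checks that disagreed or are weak:**
  - The knob's absolute height read from the wrist picture came out about 4 mm above the expected point. I put this down to calibration and tilt, and relied on the measured rise instead.
  - The side view of the tip against the graduation line is too coarse to confirm the height to better than a few millimetres.
- **Other objects:** I planned the moves to stay clear of the rack, bottle, beaker and loose vial, and felt no unexpected contact. I did not compare before and after pictures of them.

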